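# Change over the interlocked gas console

## Task

Change the gas console over: swing the isolator lever counter-clockwise by its upright post until it comes up firm on its rubber stop, pressing gently, never with more than 15 N against the stop; this frees the winged selector. Then turn the selector counter-clockwise all the way to its own end stop, let go, and do not disturb the things standing round the console.

Things in the scene. Friction and masses are not known exactly. Their poses are not given: they have to be found in the camera images.
- console: white gas console fixed to the bench, 150 (x) x 230 (y) x 60 mm high, an aluminium plate on top, three brass gas ports on its +x side. Origin: centre of its underside; z up. Its long side runs away from the robot. Seen along its +x the isolator lever is on the right half (-y), which is the far one, the winged selector on the left half (+y), the near one.
- lever_axis (a point): fixed point on the console's top, 60 mm above the bench, on the lever's upright axis, 50 mm from the console's middle towards its -y. The arm is clamped on its hidden spindle at an unknown angle, so no pose tells where the stop is: it comes with the arm pointing anywhere from -1.32 to -0.32 rad in the console's frame.
- lever_post (a point): the lever's upright round black grip post, 16 mm in diameter, 45 mm from the lever axis, free to push or hold from 87 to 130 mm above the bench; this point is on its axis at 106 mm. Under it a flat steel arm (15 mm wide, top at 83 mm) runs to the axis; the point's x axis points outward along the arm.
- lever_hub (a point): centre of the lever's hub (30 mm across), 80 mm above the bench, on its axis. The lever turns counter-clockwise seen from above against a drag of about 4 N at the post and stays where left. Its hidden stop comes after 0.5 to 1.5 rad of travel. Only on that stop (to about 2 mm at the post, also after letting go) is the selector free.
- stop_pad: rubber stop hidden inside the console, felt but not seen; its origin is on the lever axis at bench height and its place in the console is always the same. It meets a dog on the lever's hidden spindle, 45 mm from the axis, and gives about 1 mm at the post for each 12 N pressed on it. More than 15 N on it (about 19 N at the post, drag included) damages the interlock.
- wing (a point): middle of the selector's grip, a black wing 56 mm long (point x), 14 mm thick (point y), flat sides upright from 69 to 106 mm above the bench; this point is 94 mm up, on the selector's upright axis, 50 mm from the console's middle towards its +y. Under it a round collar 44 mm across, top at 69 mm. A short light bar on top marks the +x end.
- selector (a joint): angle of the selector in rad: about 0 as found, growing counter-clockwise seen from above, end stop at 1.40. It has about 0.04 rad of play while locked; free, it takes about 0.1 N m to turn and stays where it is left. Once turned it locks the lever on its stop.
- oil_jar: small loose jar with a screw lid, 47 mm across, 53 mm high, standing beside the console on its +x (port) side; origin: centre of its underside. Leave it alone.
- cover_glass: small loose carton 56 x 56 x 22 mm beside the console on its +x (port) side; origin: centre of its underside. Leave it alone.
- tape: loose roll of tape lying flat, 66 mm across, 18 mm high, beside the console on its -x side; origin: centre of its underside. Leave it alone.

How it is judged:
At the end, for the whole second after the job is handed in: the selector stands at its end stop (1.30 rad or more of 1.40) and is at rest, which it can reach only with the lever on its stop; the jar, carton and tape stand where they stood (within 15 mm) (value of joint selector above 1.3 rad and velocity of joint selector below 0.05 rad/s); the robot touches nothing.
It fails at once if the lever was forced: more than 15 N pressed on the rubber stop (contact force between stop_pad and anything else above 15 N).
It fails at once if the jar was moved more than 15 mm (distance of oil_jar from where it was at the start of the episode above 0.015 m).
It fails at once if the small carton was moved more than 15 mm (distance of cover_glass from where it was at the start of the episode above 0.015 m).
It fails at once if the tape was moved more than 15 mm (distance of tape from where it was at the start of the episode above 0.015 m).
It also fails if it takes over 70 s, if anything falls off the work surface, if the arm or the gripper's body presses on something with over 40 N, if the wrist force passes 120 N, or if a joint passes its speed limit or range.

## Robot

A 6-joint arm with a two-finger parallel gripper is mounted at the origin on the work surface; the furniture and walls round the work are solid. World frame = base frame: x ahead of the robot, y to its left, z up, the work surface at z = 0. Lengths are in m, angles in rad, forces in N, time in s.
With the tool pointing down it reaches from about 0.4 to 0.925 m from the base axis. Payload 3.4 kg.
Tool frame: the origin (TCP) lies midway between the tips of the shut fingers; the grasp point (between the pads) lies 19 mm behind it; z points along the fingers, y is the line along which they close (so a half turn about z gives the same grasp; the last joint's range is limited). The gripper opens to 85 mm and grips with 20 to 120 N. Pads are 22 mm wide; open, the fingers measure 114 mm over their backs; the gripper's body (76 mm by 85 mm) begins 54 mm behind the grasp point. The pads swing forward as they close: fully open they stand 13 mm farther back than shut.
Start: joints at [-1.308, 0.307, 1.506, -0, 1.328, -0.073], TCP at [0.189, -0.543, 0.231] pointing down, gripper open.
Joint ranges: [-3.12, 3.12], [-1.05, 2.28], [0.14, 2.33], [-1.42, 4.57], [0.1, 2.73], [-2.68, 2.68]. Speed limits (rad/s): [2.57, 2.57, 3.14, 3.14, 3.14, 3.14].

## Interface

Orientations are given as a unit quaternion [x, y, z, w].
In Python, from cell import sense, grab_frame, sign_off, search_frame gives the robot as it stands.
- The arm moves only by the tool step_arm, never from a script. Its argument "targets" is a list of rows, each an object with "offset": the shift along the tool's x, y, z in m, a list of three; "rot": the turn, a rotation vector about the tool's x, y, z in degrees, a list of three. A call has 1 to 20 rows; each row is the pose to reach, as a shift and turn from the pose commanded when the call began, along the tool's axes at that moment; what a row does not reach only later rows make up. A row lasts 1/12 s, in which the tool goes at most 41.7 mm and 7.16 degrees, less where a joint would pass 70% of its speed; a pose out of reach is approached as far as the arm can. A call with a gripper value outside its range is refused whole. "claw" is the finger opening in m, from 0 to 0.0854, set as the call begins (left out, the last holds). The fingers move at their own pace and stop on an object; "force" is the grip in N (left out, the last holds). Time passes only in rows, so rows that repeat a pose let the fingers close. It gives the time, the measured TCP pose, the force, the opening and the grip force at its end, in the units of the state.
- sense(): the state, without advancing time (a new reading comes with each control period).
- grab_frame(name): name is "scene" or "top" or "wrist"; returns a dict with "color" (420x560x3 uint8, red, green, blue), "mtx" (3x3 intrinsics, pixels), "rvec" (rotation vector, rad) and "tvec" (3), from world to camera coordinates, as OpenCV has them. Camera axes: x right, y down, z forward; pixel columns grow to the right and rows downward; lengths in m; the calibration is good to about 2 mm. A picture is of the moment at which its call begins. There is no depth.
- sign_off(): hands the job in; it is judged then, once.
Trained networks look in a picture, given as the dict that the camera call returned (one of the last four; its "shot" number tells which), for a name from the list of things; names that differ only in an ending like _2 or _b are one class to them, and where a whole thing is asked for, a point or a joint stands for the part that bears it (a point fixed in the world has none). Each returns a list of dicts, best first, with "score" (0 to 1); they miss things now and then, are a little off and sometimes report something else, mostly with a low value. They report only what shows in the picture. A call takes as long as a camera call.
- search_frame(picture, query): "box" ([left, top, right, bottom] in pixels, round what is visible of it).
The state is a dict: "time_s": time; "joint_positions": joint angles; "qvel": joint speeds; "tau": joint torques, N m; "position": TCP position; "tcp_rot": TCP orientation; "ft_force": force on the tool from outside, world axes, zero at the start; "wrist_torque": the same for the moment, N m; "gripper_width": opening from 0.0 (shut) to 1.0 (fully open); "gripper_force": force on a finger pad.
Only numpy, scipy, OpenCV 4.12 (cv2) and the standard library are available. Lean on these libraries where they do the work, as an engineer would, in place of code of your own. Each camera call takes 0.05 s, during which the arm holds its last target. There are 200 camera calls.

## Working session

There is one attempt and no reset: what is moved stays moved. The work goes in short steps, Python scripts to look and compute and a tool call to move; the robot and the scene stay as the last step left them, time stands still between calls to the robot, and variables do not carry over. Pictures are saved under pics/ and viewed, at most 10 in all, crops included, and the job is handed in when it is done.

Besides the shell and the picture viewer there is one more tool, called after "Call:" as name(argument=value, ...), one argument or row to a line, values as JSON. step_arm: Moves the arm, as the interface text tells. Its arguments: {"type":"object","properties":{"targets":{"type":"array"},"claw":{"type":"number"},"force":{"type":"number"}},"required":["targets"]}

```bash
mkdir -p pics
cat > h.py <<'E'
import numpy as np, cv2
from cell import *
def P(f):
    R=cv2.Rodrigues(np.array(f["rvec"],float))[0]; return np.array(f["mtx"],float),R,np.array(f["tvec"],float).ravel()
def ray(f,uv,z):
    K,R,t=P(f); d=R.T@np.linalg.inv(K)@np.array([uv[0],uv[1],1.]); c=-R.T@t
    return c+d*(z-c[2])/d[2]
def proj(f,p):
    K,R,t=P(f); q=K@(R@np.array(p,float)+t); return q[:2]/q[2]
def save(f,n,crop=None,s=1):
    im=f["color"][:,:,::-1]
    if crop: im=im[crop[1]:crop[3],crop[0]:crop[2]]
    cv2.imwrite("pics/"+n,cv2.resize(im,None,fx=s,fy=s,interpolation=cv2.INTER_CUBIC))
def tri(fs,uvs):
    A=[];b=[]
    for f,uv in zip(fs,uvs):
        K,R,t=P(f); d=R.T@np.linalg.inv(K)@np.array([uv[0],uv[1],1.]); d/=np.linalg.norm(d); c=-R.T@t
        M=np.eye(3)-np.outer(d,d); A.append(M); b.append(M@c)
    return np.linalg.solve(sum(A),sum(b))
E
python3 - <<'E'
from h import *
s=sense(); print(s)
F={n:grab_frame(n) for n in("scene","top","wrist")}
for n,f in F.items():
    save(f,n+".png"); K,R,t=P(f); print(n,-R.T@t)
    for q in("console","lever_post","lever_hub","wing","oil_jar","cover_glass","tape"):
        print(n,q,[(np.round(d["box"]),round(d["score"],2)) for d in search_frame(f,q)[:2]])
a=np.hstack([F["scene"]["color"],F["top"]["color"]])[:,:,::-1]
cv2.imwrite("pics/both.png",cv2.resize(a,(800,300)))
E
```

```text
{'time_s': 0.0, 'joint_positions': array([-1.30851479e+00,  3.07586522e-01,  1.50768282e+00,  1.86995424e-06,
        1.32835841e+00, -7.34837394e-02]), 'qvel': array([-0.00119556,  0.00011841, -0.00036516,  0.00051159,  0.00030053,
        0.00097515]), 'tau': array([ 3.81173104e-04, -4.57542729e+01, -2.51909012e+01, -3.87197713e-05,
        1.32086239e-02, -4.99291573e-06]), 'position': array([ 0.18926526, -0.54222972,  0.23036971]), 'tcp_rot': array([ 9.85940305e-01,  1.67094823e-01, -9.50095219e-05, -1.01310392e-03]), 'ft_force': array([ 1.37370974,  0.6239018 , -0.35491658]), 'wrist_torque': array([ 0.00903653, -0.01439776,  0.00984804]), 'gripper_force': 0.0, 'gripper_width': 1.0028384722520347}
scene [ 0.01354576 -1.0057595   0.41659131]
scene console [(array([187., 183., 332., 275.]), 0.72)]
scene lever_post [(array([286., 184., 323., 219.]), 0.95)]
scene lever_hub [(array([279., 181., 323., 220.]), 0.83)]
scene wing [(array([222., 191., 249., 225.]), 0.88)]
scene oil_jar [(array([250., 192., 271., 205.]), 0.81)]
scene cover_glass []
scene tape [(array([258., 275., 300., 311.]), 0.85)]
top [ 0.3117114  -0.34535867  0.92619461]
top console [(array([223., 172., 358., 308.]), 0.71)]
top lever_post [(array([302., 184., 320., 221.]), 0.96)]
top lever_hub [(array([306., 183., 324., 222.]), 0.58)]
top wing [(array([267., 238., 290., 270.]), 0.62)]
top oil_jar [(array([212., 192., 239., 215.]), 0.63), (array([303., 184., 321., 222.]), 0.18)]
top cover_glass [(array([247., 150., 284., 186.]), 0.87)]
top tape [(array([345., 251., 383., 284.]), 0.84), (array([266., 241., 289., 270.]), 0.15)]
wrist [ 0.26263021 -0.51691674  0.37364065]
wrist console []
wrist lever_post []
wrist lever_hub []
wrist wing []
wrist oil_jar []
wrist cover_glass []
wrist tape [(array([259.,   1., 330.,  23.]), 0.6)]
```

Run:
```python
import cv2,numpy as np
a=cv2.imread("pics/scene.png")[165:325,175:345]; b=cv2.imread("pics/top.png")[140:320,200:395]
a=cv2.resize(a,None,fx=2.3,fy=2.3,interpolation=2);b=cv2.resize(b,None,fx=2.05,fy=2.05,interpolation=2)
o=np.zeros((370,800,3),np.uint8);o[:a.shape[0],:a.shape[1]]=a;o[:b.shape[0],400:400+b.shape[1]]=b[:,:400]
cv2.imwrite("pics/v1.png",o)
```

```text
(no output)
```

View pics/v1.png

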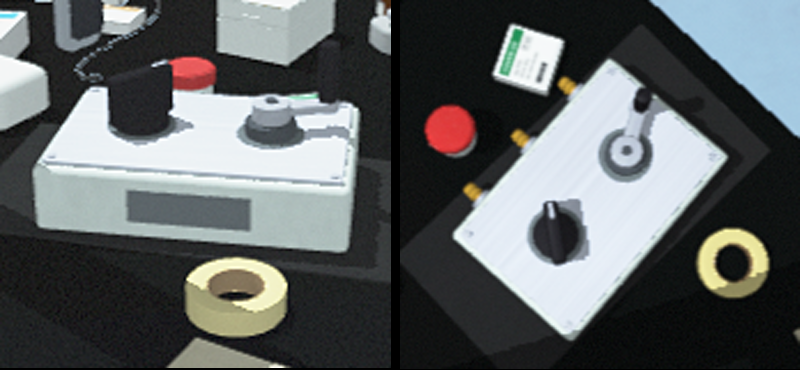

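View pics/both.png

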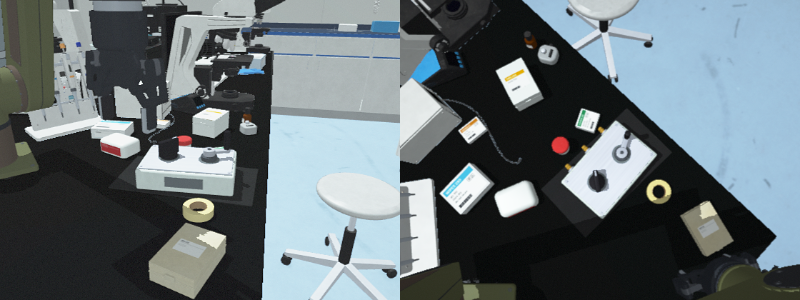

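The left view shows the console with the wing left, the lever right and the tape in front. In the top view (full-image pixels) the console corners are about (302,168), (360,216), (284,306) and (226,255), the hub is at (310,214), the wing at (276,254) and the post top at (318,188). The ports, jar and carton are on the upper-left side, the tape on the right.

Run:
```python
from h import *
T=grab_frame("top");S=grab_frame("scene")
for n,uv,z in [("cA",(302.4,168.3),.06),("cB",(359.5,215.6),.06),("cC",(283.9,305.9),.06),("cD",(225.9,254.6),.06),("hub",(310.2,213.7),.085),("wing",(276,253.7),.106),("wingbar",(268.8+1,239+3),.106),("posttop",(318.5,187.8),.13),("jar",(225,203),.05),("carton",(265,168),.022),("tape",(364,267),.018)]:
    print(n,np.round(ray(T,uv,z),4))
c=lambda u,v:(u/2.3+175,v/2.3+165)
print("hub tri",tri([T,S],[(310.2,213.7),c(271,103)]))
print("post tri",tri([T,S],[(318.5,187.8),c(330,45)]))
print("wing tri",tri([T,S],[(276,252),c(140,72)]))
```

```text
cA [ 0.5413 -0.378   0.06  ]
cB [ 0.4462 -0.4871  0.06  ]
cC [ 0.2759 -0.3401  0.06  ]
cD [ 0.372  -0.2295  0.06  ]
hub [ 0.4464 -0.3907  0.085 ]
wing [ 0.3701 -0.3266  0.106 ]
wingbar [ 0.3913 -0.3154  0.106 ]
posttop [ 0.4863 -0.4039  0.13  ]
jar [ 0.4744 -0.2246  0.05  ]
carton [ 0.5526 -0.3023  0.022 ]
tape [ 0.3494 -0.4993  0.018 ]
hub tri [ 0.44793786 -0.39148331  0.08241248]
post tri [ 0.48939022 -0.40554328  0.12494114]
wing tri [ 0.37358245 -0.32653522  0.10131938]
```

Call:
step_arm(
  targets=[
    {"offset":[0.214,-0.133,-0.03],"rot":[0,0,37]},
    {"offset":[0.214,-0.133,-0.03],"rot":[0,0,37]},
    {"offset":[0.214,-0.133,-0.03],"rot":[0,0,37]},
    {"offset":[0.214,-0.133,-0.03],"rot":[0,0,37]},
    {"offset":[0.214,-0.133,-0.03],"rot":[0,0,37]},
    {"offset":[0.214,-0.133,-0.03],"rot":[0,0,37]},
    {"offset":[0.214,-0.133,-0.03],"rot":[0,0,37]},
    {"offset":[0.214,-0.133,-0.03],"rot":[0,0,37]},
    {"offset":[0.214,-0.133,-0.03],"rot":[0,0,37]},
    {"offset":[0.214,-0.133,-0.03],"rot":[0,0,37]},
    {"offset":[0.214,-0.133,-0.03],"rot":[0,0,37]},
  ],
  claw=0.034,
  force=20,
)

```text
time_s: 2.22
position: [0.347, -0.3477, 0.2611]
tcp_rot: [0.988, -0.155, -0.0, 0.0]
ft_force: [0.6, 0.6, -0.4]
gripper_width: 0.396
gripper_force: 0.0
```

Run:
```python
from h import *
s=sense(); print(s["time_s"],s["position"],s["tcp_rot"],s["ft_force"],s["joint_positions"])
f=grab_frame("wrist"); save(f,"w1.png"); np.save("w1.npy",f,allow_pickle=True); print(-P(f)[1].T@P(f)[2])
for q in("lever_post","lever_hub","wing"):
    print(q,[(np.round(d["box"]),round(d["score"],2)) for d in search_frame(f,q)[:2]])
for p in [(.4467,-.3914,.085),(.4863,-.404,.13),(.371,-.326,.106)]: print(proj(f,p))
```

```text
2.2167 [ 0.34700801 -0.34771735  0.26108218] [ 9.87926438e-01 -1.54923406e-01 -2.72939819e-04  1.29623102e-04] [ 0.60347629  0.5608884  -0.39247839] [-8.72009193e-01  1.66009536e-01  1.62491056e+00 -5.67663706e-04
  1.35091401e+00  1.01001088e+00]
[ 0.42098113 -0.37094799  0.4042251 ]
lever_post [(array([276.,   2., 317.,  63.]), 0.97)]
lever_hub [(array([279.,   3., 314.,  65.]), 0.81)]
wing [(array([225., 129., 275., 200.]), 0.97), (array([150.,   0., 404., 243.]), 0.71)]
[297.56863349  48.87910047]
[300.8565368 -29.1263353]
[248.44788282 170.04292805]
```

View pics/w1.png

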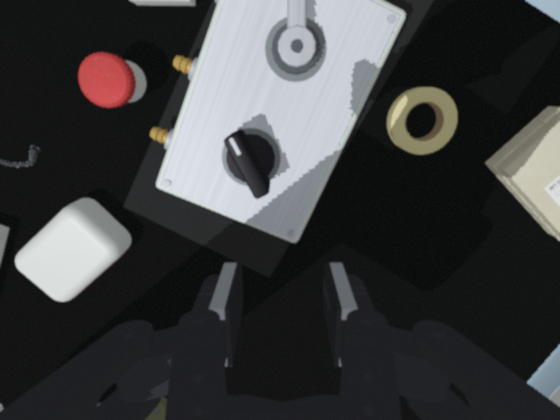

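The hub is at (297,46), where predicted. The lever arm points straight up the image, so the tool x axis is already along it. The wing runs from about (235,137) to (260,193), with the light bar at its top end. Next I hover over the post.

Call:
step_arm(
  targets=[
    {"offset":[0.077,0.006,0.03],"rot":[0,0,0]},
    {"offset":[0.077,0.006,0.03],"rot":[0,0,0]},
    {"offset":[0.153,0.011,0.095],"rot":[0,0,0]},
    {"offset":[0.153,0.011,0.095],"rot":[0,0,0]},
    {"offset":[0.153,0.011,0.095],"rot":[0,0,0]},
    {"offset":[0.153,0.011,0.095],"rot":[0,0,0]},
    {"offset":[0.153,0.011,0.095],"rot":[0,0,0]},
    {"offset":[0.153,0.011,0.095],"rot":[0,0,0]},
  ],
)

```text
time_s: 3.08
position: [0.4892, -0.4041, 0.1666]
tcp_rot: [0.988, -0.155, -0.0, -0.0]
ft_force: [-0.1, 0.6, 0.9]
gripper_width: 0.399
gripper_force: 0.0
```

Run:
```python
from h import *
s=sense(); print(s["position"],s["tcp_rot"],s["ft_force"])
f=grab_frame("wrist"); save(f,"w2.png")
for q in("lever_post","lever_hub"):
    print(q,[(np.round(d["box"]),round(d["score"],2)) for d in search_frame(f,q)[:2]])
print(proj(f,(.4895,-.4052,.13)),proj(f,s["position"]))
```

```text
[ 0.48921523 -0.40412449  0.16660686] [ 9.87968184e-01 -1.54656889e-01 -3.30413758e-04 -7.47959210e-05] [-0.13771978  0.58331018  0.9090058 ]
lever_post [(array([263., 200., 309., 299.]), 0.6)]
lever_hub [(array([264., 198., 307., 300.]), 0.81)]
[285.41021762 246.27830971] [283.7496232  281.73406006]
```

View pics/w2.png

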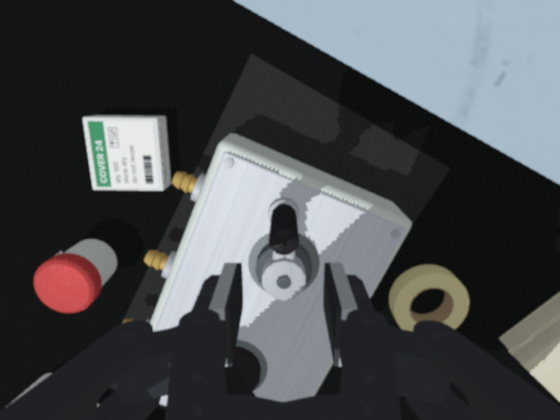

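The post top is at (285,242), centred between the fingers and within about 2 mm of the prediction. I'll lower over it.

Call:
step_arm(
  targets=[
    {"offset":[0.001,0,0.036],"rot":[0,0,0]},
    {"offset":[0.001,0,0.071],"rot":[0,0,0]},
    {"offset":[0.001,0,0.071],"rot":[0,0,0]},
    {"offset":[0.001,0,0.071],"rot":[0,0,0]},
    {"offset":[0.001,0,0.071],"rot":[0,0,0]},
  ],
  claw=0.022,
)

```text
time_s: 3.65
position: [0.4914, -0.405, 0.0973]
tcp_rot: [0.988, -0.154, 0.001, 0.001]
ft_force: [-0.1, -0.2, 1.4]
gripper_width: 0.255
gripper_force: 0.0
```

Run:
```python
from h import *
from scipy.spatial.transform import Rotation as Ro
s=sense(); p=s["position"]; print(s["time_s"],p,s["ft_force"],s["gripper_width"])
R=Ro.from_quat(s["tcp_rot"]).as_matrix(); print(np.degrees(np.arctan2(R[1,0],R[0,0])))
ax=np.array([.4467,-.3914]); a0=np.radians(-17.8)
# push finger: arc with radius 45 around ax, tool turned with it; rows for arm angle changes
for d in range(0,66,3):
    a=a0+np.radians(d); w=np.array([*(ax+.045*np.array([np.cos(a),np.sin(a)])),p[2]])
    print(d,np.round(R.T@(w-p)*1e3,1))
```

```text
3.65 [ 0.49143348 -0.40499576  0.09730305] [-0.12259312 -0.23551462  1.35448487] 0.25487921380158934
-17.77418678276255
0 [-1.7  0.7 -0. ]
3 [-1.8 -1.6 -0. ]
6 [-2. -4. -0.]
9 [-2.3 -6.3 -0. ]
12 [-2.7 -8.6 -0. ]
15 [ -3.3 -10.9  -0. ]
18 [ -3.9 -13.2  -0. ]
21 [ -4.7 -15.4  -0. ]
24 [ -5.6 -17.6  -0. ]
27 [ -6.6 -19.7  -0. ]
30 [ -7.8 -21.8  -0. ]
33 [ -9.  -23.8  -0. ]
36 [-10.3 -25.7  -0. ]
39 [-11.8 -27.6  -0.1]
42 [-13.3 -29.4  -0.1]
45 [-14.9 -31.1  -0.1]
48 [-16.6 -32.7  -0.1]
51 [-18.4 -34.2  -0.1]
54 [-20.3 -35.7  -0.1]
57 [-22.2 -37.   -0.1]
60 [-24.2 -38.3  -0.1]
63 [-26.3 -39.4  -0.1]
```

Call:
step_arm(
  targets=[
    {"offset":[-0.0018,-0.0016,0],"rot":[0,0,-3]},
    {"offset":[-0.002,-0.004,0],"rot":[0,0,-6]},
    {"offset":[-0.0023,-0.0063,0],"rot":[0,0,-9]},
    {"offset":[-0.0027,-0.0086,0],"rot":[0,0,-12]},
    {"offset":[-0.0033,-0.0109,0],"rot":[0,0,-15]},
    {"offset":[-0.0039,-0.0132,0],"rot":[0,0,-18]},
    {"offset":[-0.0039,-0.0132,0],"rot":[0,0,-18]},
    {"offset":[-0.0039,-0.0132,0],"rot":[0,0,-18]},
  ],
)

```text
time_s: 4.32
position: [0.4926, -0.3926, 0.0982]
tcp_rot: [1.0, 0.001, 0.002, 0.002]
ft_force: [-0.4, -2.8, 2.8]
gripper_width: 0.254
gripper_force: 1.4
```

```bash
cat > st.py <<'E'
from h import *
from scipy.spatial.transform import Rotation as Ro
s=sense(); p=s["position"]; R=Ro.from_quat(s["tcp_rot"]).as_matrix()
print(round(s["time_s"],2),np.round(p,4),"F tool",np.round(R.T@s["ft_force"],2),"Mz tool",np.round(R.T@s["wrist_torque"],3),"ang",np.round(np.degrees(np.arctan2(R[1,0],R[0,0])),1),"w",round(s["gripper_width"]*85.4,1),"g",s["gripper_force"])
ax=np.array([.4467,-.3914]);v=p[:2]-ax;print("tcp rel axis r,ang",np.hypot(*v),np.degrees(np.arctan2(v[1],v[0])))
E
python3 st.py
```

```text
4.32 [ 0.4926 -0.3926  0.0982] F tool [-0.39  2.81 -2.76] Mz tool [-0.432 -0.169  0.031] ang 0.2 w 21.7 g 1.4181581139564514
tcp rel axis r,ang 0.04592107860144636 -1.4549073528012035
```

Call:
step_arm(
  targets=[
    {"offset":[-0.0001,-0.0024,0],"rot":[0,0,-3]},
    {"offset":[-0.0002,-0.0047,0],"rot":[0,0,-6]},
    {"offset":[-0.0006,-0.007,0],"rot":[0,0,-9]},
    {"offset":[-0.0006,-0.007,0],"rot":[0,0,-9]},
    {"offset":[-0.0006,-0.007,0],"rot":[0,0,-9]},
  ],
)

```text
time_s: 4.73
position: [0.4923, -0.3852, 0.0974]
tcp_rot: [0.997, 0.079, 0.002, 0.002]
ft_force: [0.6, -3.9, 3.1]
gripper_width: 0.257
gripper_force: 2.0
```

```bash
python3 st.py
```

```text
4.73 [ 0.4923 -0.3852  0.0974] F tool [-0.    3.95 -3.13] Mz tool [-0.657  0.034 -0.029] ang 9.1 w 22.0 g 1.9671814888715744
tcp rel axis r,ang 0.04599189841365195 7.756633137633793
```

Call:
step_arm(
  targets=[
    {"offset":[0,-0.0008,0],"rot":[0,0,-1]},
    {"offset":[0,-0.0016,0],"rot":[0,0,-2]},
    {"offset":[-0.0001,-0.0024,0],"rot":[0,0,-3]},
    {"offset":[-0.0001,-0.0024,0],"rot":[0,0,-3]},
  ],
)

```text
time_s: 5.07
position: [0.4916, -0.3821, 0.0963]
tcp_rot: [0.994, 0.107, 0.001, 0.001]
ft_force: [1.5, -4.2, 3.8]
gripper_width: 0.26
gripper_force: 2.4
```

```bash
python3 st.py
```

```text
5.07 [ 0.4916 -0.3821  0.0963] F tool [ 0.61  4.45 -3.83] Mz tool [-0.776  0.214 -0.041] ang 12.2 w 22.2 g 2.3658252507448196
tcp rel axis r,ang 0.04581751039726094 11.749224401245499
```

Call:
step_arm(
  targets=[
    {"offset":[0,-0.0004,0],"rot":[0,0,-0.5]},
    {"offset":[0,-0.0008,0],"rot":[0,0,-1]},
    {"offset":[0,-0.0012,0],"rot":[0,0,-1.5]},
    {"offset":[0,-0.0012,0],"rot":[0,0,-1.5]},
  ],
)

```text
time_s: 5.4
position: [0.491, -0.3806, 0.0958]
tcp_rot: [0.993, 0.12, 0.001, 0.001]
ft_force: [2.2, -4.1, 3.2]
gripper_width: 0.256
gripper_force: 2.4
```

```bash
python3 st.py
```

```text
5.4 [ 0.491  -0.3806  0.0958] F tool [ 1.17  4.51 -3.21] Mz tool [-0.743  0.21   0.002] ang 13.7 w 21.9 g 2.4141280353069305
tcp rel axis r,ang 0.04560997721850788 13.757540696364474
```

Call:
step_arm(
  targets=[
    {"offset":[0,-0.0004,0],"rot":[0,0,-0.5]},
    {"offset":[0,-0.0008,0],"rot":[0,0,-1]},
    {"offset":[0,-0.0012,0],"rot":[0,0,-1.5]},
    {"offset":[0,-0.0012,0],"rot":[0,0,-1.5]},
  ],
)

```text
time_s: 5.73
position: [0.4906, -0.3792, 0.0957]
tcp_rot: [0.991, 0.133, 0.001, 0.001]
ft_force: [3.4, -3.9, 3.2]
gripper_width: 0.259
gripper_force: 2.4
```

Call:
step_arm(
  targets=[
    {"offset":[0.0002,-0.0004,0],"rot":[0,0,-0.5]},
    {"offset":[0.0004,-0.0008,0],"rot":[0,0,-1]},
    {"offset":[0.0005,-0.0012,0],"rot":[0,0,-1.5]},
    {"offset":[0.0005,-0.0012,0],"rot":[0,0,-1.5]},
  ],
)

```text
time_s: 6.07
position: [0.4902, -0.3776, 0.0954]
tcp_rot: [0.989, 0.146, 0.0, 0.0]
ft_force: [2.2, -4.1, 4.9]
gripper_width: 0.263
gripper_force: 2.3
```

Call:
step_arm(
  targets=[
    {"offset":[0.0001,-0.0004,0],"rot":[0,0,-0.5]},
    {"offset":[0.0001,-0.0008,0],"rot":[0,0,-1]},
    {"offset":[0.0001,-0.0012,0],"rot":[0,0,-1.5]},
    {"offset":[0.0001,-0.0012,0],"rot":[0,0,-1.5]},
  ],
)

```text
time_s: 6.4
position: [0.4897, -0.3762, 0.0953]
tcp_rot: [0.987, 0.159, 0.0, -0.0]
ft_force: [3.4, -3.2, 3.6]
gripper_width: 0.26
gripper_force: 2.3
```

Call:
step_arm(
  targets=[
    {"offset":[0.0001,-0.0004,0],"rot":[0,0,-0.5]},
    {"offset":[0.0002,-0.0008,0],"rot":[0,0,-1]},
    {"offset":[0.0002,-0.0012,0],"rot":[0,0,-1.5]},
    {"offset":[0.0002,-0.0012,0],"rot":[0,0,-1.5]},
  ],
)

```text
time_s: 6.73
position: [0.4892, -0.3749, 0.0952]
tcp_rot: [0.985, 0.172, -0.0, -0.0]
ft_force: [2.0, -3.9, 2.8]
gripper_width: 0.257
gripper_force: 2.3
```

Call:
step_arm(
  targets=[
    {"offset":[0.0001,-0.0004,0],"rot":[0,0,-0.5]},
    {"offset":[0.0001,-0.0008,0],"rot":[0,0,-1]},
    {"offset":[0.0001,-0.0012,0],"rot":[0,0,-1.5]},
    {"offset":[0.0001,-0.0012,0],"rot":[0,0,-1.5]},
  ],
)

```text
time_s: 7.07
position: [0.4888, -0.374, 0.0952]
tcp_rot: [0.983, 0.185, -0.0, -0.0]
ft_force: [2.3, -4.7, 3.1]
gripper_width: 0.261
gripper_force: 2.4
```

Call:
step_arm(
  targets=[
    {"offset":[0,-0.0003,0],"rot":[0,0,-0.4]},
    {"offset":[0.0001,-0.0006,0],"rot":[0,0,-0.8]},
    {"offset":[0.0001,-0.0006,0],"rot":[0,0,-0.8]},
  ],
)

```text
time_s: 7.32
position: [0.4887, -0.3739, 0.0952]
tcp_rot: [0.982, 0.191, -0.0, 0.0]
ft_force: [1.2, -5.6, 2.1]
gripper_width: 0.257
gripper_force: 2.9
```

Call:
step_arm(
  targets=[
    {"offset":[0,-0.0004,0],"rot":[0,0,0]},
    {"offset":[0,-0.0008,0],"rot":[0,0,0]},
    {"offset":[0,-0.0008,0],"rot":[0,0,0]},
    {"offset":[0,-0.0008,0],"rot":[0,0,0]},
  ],
)

```text
time_s: 7.65
position: [0.4887, -0.3736, 0.0952]
tcp_rot: [0.982, 0.191, -0.0, 0.001]
ft_force: [1.1, -6.9, 2.3]
gripper_width: 0.254
gripper_force: 3.5
```

Call:
step_arm(
  targets=[
    {"offset":[0,-0.0005,0],"rot":[0,0,0]},
    {"offset":[0,-0.001,0],"rot":[0,0,0]},
    {"offset":[0,-0.0015,0],"rot":[0,0,0]},
    {"offset":[0,-0.0015,0],"rot":[0,0,0]},
    {"offset":[0,-0.0015,0],"rot":[0,0,0]},
  ],
)

```text
time_s: 8.07
position: [0.4886, -0.3732, 0.0953]
tcp_rot: [0.982, 0.191, 0.0, 0.002]
ft_force: [3.4, -8.7, 0.6]
gripper_width: 0.26
gripper_force: 4.6
```

```bash
python3 st.py
```

```text
8.07 [ 0.4886 -0.3732  0.0953] F tool [-0.11  9.33 -0.6 ] Mz tool [-1.447 -0.171  0.069] ang 22.1 w 22.2 g 4.589689671993256
tcp rel axis r,ang 0.04565493337408727 23.49559507793313
```

Firm on the stop: 9.3 N at the post and almost no further motion. I'll release and rise.

Call:
step_arm(
  targets=[
    {"offset":[0,0.002,0],"rot":[0,0,0]},
    {"offset":[0,0.005,0],"rot":[0,0,0]},
    {"offset":[0,0.006,0],"rot":[0,0,0]},
    {"offset":[0,0.006,0],"rot":[0,0,0]},
  ],
  claw=0.03,
)

```text
time_s: 8.4
position: [0.4893, -0.3755, 0.0943]
tcp_rot: [0.982, 0.191, -0.001, -0.002]
ft_force: [-0.4, 0.7, 0.2]
gripper_width: 0.347
gripper_force: 0.0
```

```bash
python3 st.py
```

```text
8.4 [ 0.4893 -0.3755  0.0943] F tool [-0.06 -0.81 -0.21] Mz tool [ 0.02  -0.019  0.013] ang 22.0 w 29.7 g 0.0
tcp rel axis r,ang 0.04545748169192694 20.484731584799192
```

Call:
step_arm(
  targets=[
    {"offset":[0,0,-0.035],"rot":[0,0,0]},
    {"offset":[0,0,-0.07],"rot":[0,0,0]},
    {"offset":[0,0,-0.1],"rot":[0,0,0]},
    {"offset":[0,0,-0.1],"rot":[0,0,0]},
    {"offset":[0,0,-0.1],"rot":[0,0,0]},
  ],
  claw=0.044,
)

```text
time_s: 8.82
position: [0.4911, -0.377, 0.1974]
tcp_rot: [0.982, 0.191, 0.001, 0.001]
ft_force: [-0.1, -1.5, -0.0]
gripper_width: 0.512
gripper_force: 0.0
```

```bash
python3 st.py
python3 - <<'E'
from h import *
from scipy.spatial.transform import Rotation as Ro
f=np.load("w1.npy",allow_pickle=True).item()
a,b=ray(f,(234.5,137),.106),ray(f,(260,191),.106); print(a,b,(a+b)/2,np.linalg.norm(a-b),np.degrees(np.arctan2(*(a-b)[1::-1])))
T=grab_frame("top"); save(T,"t2.png",(200,140,400,320),3)
print([(d["box"],d["score"]) for d in search_frame(T,"wing")[:1]])
E
```

```text
8.82 [ 0.4911 -0.377   0.1974] F tool [-0.7   1.37  0.01] Mz tool [ 0.025 -0.03   0.045] ang 22.1 w 43.7 g 0.0
tcp rel axis r,ang 0.04665381215905768 17.974834007728543
[ 0.39911932 -0.32430668  0.106     ] [ 0.35169635 -0.329228    0.106     ] [ 0.37540783 -0.32676734  0.106     ] 0.04767764257852444 5.924667785227831
[([266.3, 243.3, 287.9, 268.4], 0.89)]
```

Call:
step_arm(
  targets=[
    {"offset":[-0.03,-0.03,0],"rot":[0,0,5]},
    {"offset":[-0.0605,-0.061,0.01],"rot":[0,0,10]},
    {"offset":[-0.0905,-0.091,0.03],"rot":[0,0,16]},
    {"offset":[-0.0905,-0.091,0.037],"rot":[0,0,16]},
    {"offset":[-0.0905,-0.091,0.037],"rot":[0,0,16]},
    {"offset":[-0.0905,-0.091,0.037],"rot":[0,0,16]},
    {"offset":[-0.0905,-0.091,0.037],"rot":[0,0,16]},
  ],
)

```text
time_s: 9.5
position: [0.3737, -0.3275, 0.1584]
tcp_rot: [0.999, 0.053, 0.001, 0.0]
ft_force: [0.7, -0.9, 0.0]
gripper_width: 0.514
gripper_force: 0.0
```

```bash
python3 st.py
python3 - <<'E'
from h import *
f=grab_frame("wrist"); save(f,"w3.png"); np.save("w3.npy",f,allow_pickle=True)
print([(d["box"],d["score"]) for d in search_frame(f,"wing")[:1]])
print(proj(f,(.373,-.3265,.106)), proj(f,sense()["position"]))
E
```

```text
9.5 [ 0.3737 -0.3275  0.1584] F tool [ 0.57  1.02 -0.02] Mz tool [ 0.033  0.013 -0.009] ang 6.1 w 43.9 g 0.0
tcp rel axis r,ang 0.09701987820120632 138.79669930193026
[([248.2, 173.4, 311.8, 278.7], 0.8)]
[281.06614559 237.47425868] [284.22628665 281.5646782 ]
```

View pics/w3.png

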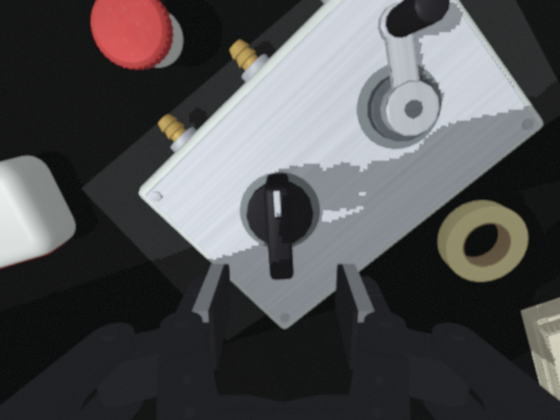

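The wing lies centred between the fingers, from (277,186) to (283,278), about 3.5° counter-clockwise of the tool. The lever is at the top right, still in place. I'll lower and grip.

Call:
step_arm(
  targets=[
    {"offset":[0.002,-0.001,0.03],"rot":[0,0,-3.5]},
    {"offset":[0.002,-0.001,0.06],"rot":[0,0,-3.5]},
    {"offset":[0.002,-0.001,0.08],"rot":[0,0,-3.5]},
    {"offset":[0.002,-0.001,0.08],"rot":[0,0,-3.5]},
    {"offset":[0.002,-0.001,0.08],"rot":[0,0,-3.5]},
  ],
)

```text
time_s: 10.02
position: [0.3748, -0.3254, 0.0778]
tcp_rot: [0.997, 0.083, -0.0, -0.001]
ft_force: [-0.0, 0.3, 0.5]
gripper_width: 0.517
gripper_force: 0.0
```

Call:
step_arm(
  targets=[
    {"offset":[0,0,0],"rot":[0,0,0]},
    {"offset":[0,0,0],"rot":[0,0,0]},
    {"offset":[0,0,0],"rot":[0,0,0]},
    {"offset":[0,0,0],"rot":[0,0,0]},
    {"offset":[0,0,0],"rot":[0,0,0]},
    {"offset":[0,0,0],"rot":[0,0,0]},
  ],
  claw=0.005,
  force=30,
)

```text
time_s: 10.52
position: [0.3753, -0.3252, 0.0799]
tcp_rot: [0.997, 0.083, 0.001, 0.001]
ft_force: [1.5, 2.9, 6.5]
gripper_width: 0.159
gripper_force: 31.1
```

```bash
python3 st.py
```

```text
10.52 [ 0.3753 -0.3252  0.0799] F tool [ 1.94 -2.63 -6.5 ] Mz tool [0.601 0.362 0.043] ang 9.5 w 13.6 g 31.05423152446747
tcp rel axis r,ang 0.09741104562236405 137.17578549413818
```

Call:
step_arm(
  targets=[
    {"offset":[0,0,-0.002],"rot":[0,0,-4]},
    {"offset":[0,0,-0.002],"rot":[0,0,-8]},
    {"offset":[0,0,-0.002],"rot":[0,0,-12]},
    {"offset":[0,0,-0.002],"rot":[0,0,-12]},
  ],
)

```text
time_s: 10.85
position: [0.3751, -0.3247, 0.0801]
tcp_rot: [0.982, 0.188, 0.001, -0.0]
ft_force: [4.6, 2.2, -9.2]
gripper_width: 0.158
gripper_force: 32.5
```

```bash
python3 st.py
```

```text
10.85 [ 0.3751 -0.3247  0.0801] F tool [ 5.01 -0.33  9.17] Mz tool [-0.062  0.792 -0.114] ang 21.7 w 13.5 g 32.47465431690216
tcp rel axis r,ang 0.0979093165278965 137.03292108837832
```

Torque is only about 0.11 N m, so the selector is free. I'll continue turning.

Call:
step_arm(
  targets=[
    {"offset":[0,0,0.001],"rot":[0,0,-6]},
    {"offset":[0,0,0.001],"rot":[0,0,-12]},
    {"offset":[-0.001,-0.0005,0.001],"rot":[0,0,-18]},
    {"offset":[-0.001,-0.0005,0.001],"rot":[0,0,-24]},
    {"offset":[-0.001,-0.0005,0.001],"rot":[0,0,-30]},
    {"offset":[-0.001,-0.0005,0.001],"rot":[0,0,-36]},
    {"offset":[-0.001,-0.0005,0.001],"rot":[0,0,-42]},
    {"offset":[-0.001,-0.0005,0.001],"rot":[0,0,-48]},
    {"offset":[-0.001,-0.0005,0.001],"rot":[0,0,-54]},
    {"offset":[-0.001,-0.0005,0.001],"rot":[0,0,-60]},
    {"offset":[-0.001,-0.0005,0.001],"rot":[0,0,-60]},
  ],
)

```text
time_s: 11.77
position: [0.3734, -0.3234, 0.08]
tcp_rot: [0.756, 0.654, 0.001, -0.001]
ft_force: [2.5, 6.7, 2.1]
gripper_width: 0.159
gripper_force: 34.1
```

```bash
python3 st.py
```

```text
11.77 [ 0.3734 -0.3234  0.08  ] F tool [ 6.94  1.49 -2.05] Mz tool [-0.309  1.106 -0.151] ang 81.7 w 13.6 g 34.08242583274841
tcp rel axis r,ang 0.09999367571591745 137.15237141261363
```

Call:
step_arm(
  targets=[
    {"offset":[0,0,0],"rot":[0,0,-3]},
    {"offset":[0,0,0],"rot":[0,0,-6]},
    {"offset":[0,0,0],"rot":[0,0,-8]},
    {"offset":[0,0,0],"rot":[0,0,-8]},
  ],
)

```text
time_s: 12.1
position: [0.3731, -0.3233, 0.08]
tcp_rot: [0.71, 0.704, 0.001, -0.001]
ft_force: [1.6, 6.0, 2.8]
gripper_width: 0.157
gripper_force: 35.1
```

```bash
python3 st.py
```

```text
12.1 [ 0.3731 -0.3233  0.08  ] F tool [ 6.    1.58 -2.76] Mz tool [-0.349  0.984  0.589] ang 89.5 w 13.4 g 35.146867632865906
tcp rel axis r,ang 0.10024606760120607 137.21685117192007
```

Call:
step_arm(
  targets=[
    {"offset":[0,0,0],"rot":[0,0,-2]},
    {"offset":[0,0,0],"rot":[0,0,-2]},
    {"offset":[0,0,0],"rot":[0,0,-2]},
  ],
)

```text
time_s: 12.35
position: [0.3731, -0.3233, 0.08]
tcp_rot: [0.699, 0.715, 0.002, -0.001]
ft_force: [1.3, 6.1, 2.1]
gripper_width: 0.156
gripper_force: 49.7
```

```bash
python3 st.py
```

```text
12.35 [ 0.3731 -0.3233  0.08  ] F tool [ 6.08  1.42 -2.06] Mz tool [-0.302  0.907  1.304] ang 91.3 w 13.4 g 49.6950740047032
tcp rel axis r,ang 0.10022828040783195 137.22403868226436
```

The torque has climbed to 1.3 N m, so the selector is on its end stop. I'll relax the twist, open and lift.

Call:
step_arm(
  targets=[
    {"offset":[-0.002,0,0],"rot":[0,0,1]},
    {"offset":[-0.002,0,0],"rot":[0,0,1]},
    {"offset":[-0.002,0,0],"rot":[0,0,1]},
    {"offset":[-0.002,0,0],"rot":[0,0,1]},
    {"offset":[-0.002,0,0],"rot":[0,0,1]},
  ],
  claw=0.044,
)

```text
time_s: 12.77
position: [0.3732, -0.3275, 0.0795]
tcp_rot: [0.704, 0.71, -0.0, 0.0]
ft_force: [-1.0, -0.4, 0.0]
gripper_width: 0.516
gripper_force: 0.0
```

Call:
step_arm(
  targets=[
    {"offset":[0,0,-0.03],"rot":[0,0,0]},
    {"offset":[0,0,-0.06],"rot":[0,0,0]},
    {"offset":[0,0,-0.1],"rot":[0,0,0]},
    {"offset":[0,0,-0.13],"rot":[0,0,0]},
    {"offset":[0,0,-0.13],"rot":[0,0,0]},
    {"offset":[0,0,-0.13],"rot":[0,0,0]},
  ],
)

```text
time_s: 13.27
position: [0.3742, -0.3284, 0.2115]
tcp_rot: [0.704, 0.71, -0.0, 0.003]
ft_force: [-0.8, 0.6, -0.2]
gripper_width: 0.514
gripper_force: 0.0
```

```bash
python3 st.py
python3 - <<'E'
from h import *
f=grab_frame("wrist"); save(f,"w4.png")
T=grab_frame("top")
for q in("oil_jar","cover_glass","tape","wing"): print(q,[(np.round(d["box"]),d["score"]) for d in search_frame(T,q)[:1]])
R=P(f); print(proj(f,(.373,-.325,.106)),proj(f,(.373,-.325+.028,.106)))
E
```

```text
13.27 [ 0.3742 -0.3284  0.2115] F tool [ 0.58 -0.83  0.21] Mz tool [-0.019 -0.004  0.029] ang 90.5 w 43.9 g 0.0
tcp rel axis r,ang 0.09606990758151945 139.0067536468508
oil_jar []
cover_glass []
tape [(array([342., 249., 383., 288.]), 0.61)]
wing []
[279.25919682 201.98395724] [279.57917805 161.64698642]
```

View pics/w4.png

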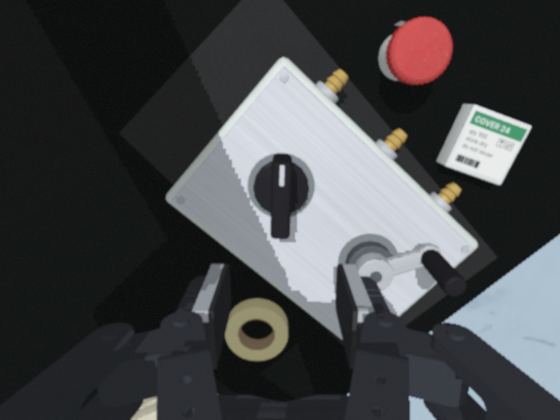

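The wing now stands at about 90° in the world frame, from (282,157) to (281,236). That is about 80° from where it began, which puts it at the end stop. The jar, carton and tape look undisturbed, and nothing touches the gripper.

```bash
python3 -c "
from cell import *
print(sign_off())"
```

```text
the job is handed in; nothing more can be done
None
```

The job is handed in: the lever is on its rubber stop (9.3 N peak at the post), the selector turned about 80° to its end stop and released, with no sign that the jar, carton or tape was disturbed; the sign-off gave no verdict.

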